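Restock the pipe-fitting gravity chute

TASK

Slide the chute's gate fully open and leave it open, so that the older coupling waiting behind it rolls down to the front stop. Then load the new stock behind it, one at a time: first the long coupling, then, once that has rolled down, the short cap, lying across the chute so that each rolls down against the one before. Set each fitting down on the chute rather than dropping it from a height, and leave the carton, the can and the elbow where they are.

Things in the scene. Friction and masses are not known exactly. Their poses are not given: they have to be found in the camera images.
- chute: Plywood chute with pale wood sides on a fixed stand, sloping 10 degrees down to its front stop, the end nearer the robot. Origin: on the floor, mid-width, at the stop's inner face, 45 mm above the table. Own x runs up along the floor, y across to the left, z square to the floor. Floor 290 mm long, channel 124 mm wide; side walls 10 mm thick, 40 mm high; stop 34 mm high; top end open.
- chute_load (a point): Loading place: point on the chute's floor, mid-width, 222 mm up the slope from the front stop (57 mm above the gate). Axes as the chute's. With the gate open, a fitting laid across here rolls down freely by itself; the three come to rest with their centres at about 26, 78 and 130 mm from the stop along the chute.
- gate (a joint): Sliding gate, a 10 mm thick, 40 mm high plywood blade that crosses the chute at its x = 165 mm. 0 m = shut (starts within 6 mm of it), 0.095 m = fully open, where it clears the channel; it slides along the chute's +y, stays where it is left, friction about 1.5 N. It rides in an aluminium runner that sticks out 140 mm from the chute's left wall, 12 mm high over the floor's plane.
- gate_grip (a point): Grip of the gate: an upright square wooden post, 24 x 24 mm, beside the chute's left wall, square to the chute; 58 mm tall, its top clears the wall. The point is in the post's middle, 24 mm below its top, 74 mm above the chute floor's plane and 96 mm to the left of the chute's centre line when shut. Axes as the chute's; it moves with the gate.
- old_coupling_center (a point): Older coupling, a black plastic pipe sleeve open at both ends, 52 mm outside diameter, 110 mm long, 0.13 kg; at the start it lies across the chute against the uphill face of the gate. Point at its centre; own y is its long axis.
- coupling_center (a point): New long coupling, same kind: black, 52 mm diameter, 110 mm long, open at both ends, about 0.13 kg, lying on its side on a wooden saddle on the table. Point at its centre; own y is its long axis (level).
- cap_center (a point): New short cap: black, 52 mm diameter, 80 mm long, one end closed and flat, about 0.11 kg, lying on its side on the other saddle. Point at its centre; own y is its long axis (level).
- saddle_a: Fixed plywood saddle under the long coupling: board 90 x 130 x 12 mm on the table with four blocks 8 mm high that keep the fitting from rolling; they leave the middle 56 mm of its length clear for fingers. The fitting's centre lies 38 mm above the table. Origin mid-underside, y along the fitting. The saddles' places are swapped at random.
- saddle_b: The same saddle, under the cap.
- carton: Bystander: closed cardboard carton 100 x 130 x 80 mm, origin mid-underside. Leave alone.
- cement_can: Bystander: tin can, 68 mm diameter, 75 mm tall, beyond the saddles. Origin mid-underside. Leave alone.
- elbow: Bystander: black pipe elbow lying flat, about 130 x 130 x 46 mm, on the right of the table. Leave alone.
There are look-alikes about, which are no part of the job. Leave any orange look-alike of the part that bears coupling_center alone. Leave any yellow look-alike of the part that bears cap_center alone.

How it is judged:
On the way, in this order (a step that is already met when the one before it is completed fails the run):
1. the gate is open and the older coupling lies against the front stop (value of joint gate above 0.078 m and x of old_coupling_center in the frame of chute between 0.01 and 0.038 m and z of old_coupling_center in the frame of chute between 0.016 and 0.036 m and y of old_coupling_center in the frame of chute between -0.062 and 0.062 m and angle between the y axis of old_coupling_center and the y axis of chute, either way round below 0.2 rad), for 0.2 s.
2. the long coupling lies behind it, second in the row (x of old_coupling_center in the frame of chute between 0.01 and 0.038 m and z of old_coupling_center in the frame of chute between 0.016 and 0.036 m and y of old_coupling_center in the frame of chute between -0.062 and 0.062 m and angle between the y axis of each of old_coupling_center, coupling_center and the y axis of chute, either way round below 0.2 rad and x of coupling_center in the frame of chute between 0.066 and 0.092 m and z of coupling_center in the frame of chute between 0.016 and 0.036 m and y of coupling_center in the frame of chute between -0.062 and 0.062 m), for 0.2 s.
3. the cap lies behind that, third in the row (all of step 2 and x of cap_center in the frame of chute between 0.116 and 0.146 m and z of cap_center in the frame of chute between 0.016 and 0.036 m and y of cap_center in the frame of chute between -0.062 and 0.062 m and angle between the y axis of cap_center and the y axis of chute, either way round below 0.2 rad), for 0.2 s.
At the end, for the whole second after the job is handed in: The gate is open (joint above 0.078 m) and the three fittings lie at rest across the chute's floor (within 0.2 rad of square) in the order old coupling, long coupling, cap: centres 10 to 38, 66 to 92 and 116 to 146 mm from the front stop along the chute, each at most 36 mm above its floor (all of step 3 and value of joint gate above 0.078 m and linear speed of each of old_coupling, coupling, cap below 0.03 m/s); the robot touches nothing.
It fails at once if a new fitting is let go over the chute with its underside more than 70 mm above the chute's floor ((z of coupling_center in the frame of chute above 0.096 m and x of coupling_center in the frame of chute between -0.05 and 0.35 m and y of coupling_center in the frame of chute between -0.09 and 0.09 m and contact force between coupling and anything else below 0.02 N) or (z of cap_center in the frame of chute above 0.096 m and x of cap_center in the frame of chute between -0.05 and 0.35 m and y of cap_center in the frame of chute between -0.09 and 0.09 m and contact force between cap and anything else below 0.02 N)).
It fails at once if the carton, the can or the elbow is moved more than 30 mm (distance of any of carton, cement_can, elbow from where it was at the start of the episode above 0.03 m).
It also fails if it takes over 67 s, if anything falls off the work surface, if the arm or the gripper's body presses on something with over 40 N, if the wrist force passes 120 N, or if a joint passes its speed limit or range.

ROBOT

A 6-joint arm with a two-finger parallel gripper is mounted at the origin on the work surface. World frame = base frame: x ahead of the robot, y to its left, z up, the work surface at z = 0. Lengths are in m, angles in rad, forces in N, time in s.
With the tool pointing down it reaches from about 0.3 to 0.775 m from the base axis. Payload 14.6 kg.
Tool frame: the origin (TCP) lies between the finger pads; the fingertips stand 14 mm ahead of it and the grasp point (between the pads) lies 5 mm behind it; z points along the fingers, y is the line along which they close (so a half turn about z gives the same grasp; the last joint's range is limited). The gripper opens to 94 mm and grips with 3 to 60 N. Pads are 16 mm wide; open, the fingers measure 119 mm over their backs; the gripper's body (75 mm by 177 mm) begins 78 mm behind the grasp point.
Start: joints at [-1.325, 0.3, 1.521, -0, 1.321, -0.067], TCP at [0.169, -0.523, 0.184] pointing down, gripper open.
Joint ranges: [-3.03, 3.03], [-0.79, 2.21], [0.23, 2.52], [-1.04, 4.18], [0, 3.07], [-2.55, 2.55]. Speed limits (rad/s): [2.22, 2.22, 2.57, 3.14, 3.14, 3.14].

INTERFACE

Orientations are given as [roll, pitch, yaw] about the fixed x, y, z axes, in that order (R = Rz(yaw) Ry(pitch) Rx(roll)).
In Python, from station import ctrl gives the robot as it stands. The module is installed in compiled form; this text tells all that it offers.
- The arm moves only by the tool move_arm, never from a script. Its argument "targets" is a list of rows, each a list of 7 numbers: the opening, from -1 (shut) to 1 (fully open), then the shift along the tool's x, y, z in units of 50 mm (1.0 is 50 mm), then the turn, a rotation vector about the tool's x, y, z in rad. A call has 1 to 12 rows; each row is the pose to reach, as a shift and turn from the pose commanded when the call began, along the tool's axes at that moment; what a row does not reach only later rows make up. A row lasts 1/10 s, in which the tool goes at most 50 mm and 8.59 degrees, less where a joint would pass 70% of its speed; a pose out of reach is approached as far as the arm can. A call with a gripper value outside its range is refused whole. The fingers move at their own pace and stop on an object; "grip_force" is the grip in N (left out, the last holds). Time passes only in rows, so rows that repeat a pose let the fingers close. It gives the time, the measured TCP pose, the force, the opening and the grip force at its end, in the units of the state.
- ctrl.get_obs(): the state, without advancing time (a new reading comes with each control period).
- ctrl.camera(name): name is "side" or "top" or "wrist"; returns (picture, depth): 480x640x3 uint8, red, green, blue; 480x640 float32, m along the optical axis (not along the pixel's ray), 0 where there is no reading.
- ctrl.camera_params(name): a dict with "intrinsics" (3x3 intrinsics, pixels), "k1" (the pictures are not rectified: a ray, as slopes to the right and down, at radius r is drawn at 1 + k1 r^2 times it, then the intrinsics apply), "rvec" (rotation vector, rad) and "tvec" (3), from world to camera coordinates, as OpenCV has them; the wrist camera has in their place "T_tool_cam" (4x4, takes a point from camera to tool coordinates, whose origin is the TCP and whose axes are the flange's). Camera axes: x right, y down, z forward; pixel columns grow to the right and rows downward; lengths in m; the calibration is good to about 2 mm. A picture is of the moment at which its call begins: read the wrist's pose just before it. camera_params takes no time and is no camera call.
- ctrl.hand_in(): hands the job in; it is judged then, once.
Trained networks look in the newest picture that a camera, given by its name, has taken for a name from the list of things; names that differ only in an ending like _2 or _b are one class to them, and where a whole thing is asked for, a point or a joint stands for the part that bears it (a point fixed in the world has none). Each returns a list of dicts, best first, with "score" (0 to 1); they miss things now and then, are a little off and sometimes report something else, mostly with a low value. They report only what shows in the picture. A call takes as long as a camera call. They do not tell look-alikes from the thing itself.
- ctrl.cut_out(camera, target): "region" (480x640 bool, what is visible of it) and "point" ([column, row] in pixels, amid what is visible of it).
- ctrl.tip_of(camera, target): "point" ([column, row] in pixels: a listed point, or the origin of a listed thing).
The state is a dict: "time_s": time; "qpos": joint angles; "joint_vel": joint speeds; "tau": joint torques, N m; "ee_pos": TCP position; "eef_rot": TCP orientation; "force": force on the tool from outside, world axes, zero at the start; "moment": the same for the moment, N m; "grip_width": finger opening in m; "grip_force": force on a finger pad.
Only numpy, scipy, OpenCV 4.12 (cv2) and the standard library are available. Lean on these libraries where they do the work, as an engineer would, in place of code of your own. Each camera call takes 0.05 s, during which the arm holds its last target. There are 200 camera calls.

## Working session

There is one attempt and no reset: what is moved stays moved. The work goes in short steps, Python scripts to look and compute and a tool call to move; the robot and the scene stay as the last step left them, time stands still between calls to the robot, and variables do not carry over. Pictures are saved under pics/ and viewed, at most 10 in all, crops included, and the job is handed in when it is done.

Besides the shell and the picture viewer there is one more tool, called after "Request:" as a command line: name --pt "numbers of a row" for each row, then --argument value for the rest. move_arm: Moves the arm, as the interface text tells. Its arguments: {"type":"object","properties":{"targets":{"type":"array"},"grip_force":{"type":"number"}},"required":["targets"]}

```bash
mkdir -p pics; cat > h.py <<'E'
import numpy as np, cv2
from scipy.spatial.transform import Rotation as R
from station import ctrl
def pose():
    o=ctrl.get_obs(); T=np.eye(4); r=np.array(o["eef_rot"],float)
    T[:3,:3]=R.from_euler('xyz',r).as_matrix() if r.size==3 else r.reshape(3,3)
    T[:3,3]=o["ee_pos"]; return T
def cam2world(name,T=None):
    p=ctrl.camera_params(name)
    if name=="wrist": return (pose() if T is None else T)@np.array(p["T_tool_cam"])
    M=np.eye(4); M[:3,:3]=cv2.Rodrigues(np.array(p["rvec"],float))[0]; M[:3,3]=np.ravel(p["tvec"])
    return np.linalg.inv(M)
def slopes(name,uv):
    p=ctrl.camera_params(name); K=np.array(p["intrinsics"])
    d=(np.atleast_2d(uv)-K[:2,2])/[K[0,0],K[1,1]]; s=d.copy()
    for _ in range(20): s=d/(1+p["k1"]*(s**2).sum(1,keepdims=True))
    return s
def pts(name,uv,depth,W):
    uv=np.atleast_2d(uv); s=slopes(name,uv); i=np.round(uv).astype(int)
    z=depth[i[:,1].clip(0,479),i[:,0].clip(0,639)]
    return (np.c_[s*z[:,None],z,np.ones(len(z))]@W.T)[:,:3]
def onplane(name,uv,W,z):
    s=slopes(name,uv); d=np.c_[s,np.ones(len(s))]@W[:3,:3].T
    return W[:3,3]+d*((z-W[2,3])/d[:,2:])
def region(name,r,depth,W):
    v,u=np.nonzero(r&(depth>0)); return pts(name,np.c_[u,v],depth,W)
E
cat > look.py <<'E'
from h import *
for n in ("top","side"):
    W=cam2world(n); im,d=ctrl.camera(n); cv2.imwrite(f"pics/{n}0.png",im[:,:,::-1]); np.savez(f"{n}0.npz",im=im,d=d)
    print(n,W[:3,3].round(2))
    for t in ("chute","gate_grip","old_coupling_center","coupling_center","cap_center","saddle_a","carton","cement_can","elbow"):
        for r in ctrl.cut_out(n,t)[:3]:
            P=region(n,r["region"],d,W)
            print(t,round(r["score"],2),np.round(r["point"]),r["region"].sum(), np.median(P,0).round(3) if len(P) else '', np.percentile(P,[3,97],axis=0).round(3).tolist() if len(P) else '')
    for t in ("chute","chute_load","gate_grip","old_coupling_center","coupling_center","cap_center"):
        for r in ctrl.tip_of(n,t)[:2]: print(" tip",t,round(r["score"],2),np.round(r["point"],1),pts(n,r["point"],d,W).round(3))
print(ctrl.get_obs()["time_s"])
E
python3 look.py
```

```text
top [ 0.38 -0.04  1.54]
chute 0.97 [260. 234.] 5183 [0.543 0.114 0.075] [[0.418, 0.023, 0.047], [0.695, 0.279, 0.131]]
gate_grip 0.75 [230. 226.] 190 [0.558 0.192 0.122] [[0.536, 0.104, 0.113], [0.577, 0.215, 0.176]]
old_coupling_center 0.72 [257. 209.] 738 [0.606 0.111 0.127] [[0.58, 0.06, 0.084], [0.636, 0.162, 0.136]]
coupling_center 0.78 [334. 208.] 669 [ 0.625 -0.108  0.049] [[0.574, -0.14, 0.006], [0.679, -0.076, 0.057]]
coupling_center 0.65 [390. 212.] 666 [ 0.609 -0.274  0.061] [[0.582, -0.325, 0.019], [0.639, -0.222, 0.069]]
coupling_center 0.65 [352. 163.] 523 [ 0.754 -0.163  0.074] [[0.728, -0.197, 0.001], [0.79, -0.132, 0.081]]
cap_center 0.69 [400. 269.] 537 [ 0.436 -0.295  0.06 ] [[0.407, -0.333, 0.013], [0.468, -0.259, 0.069]]
cap_center 0.62 [349. 160.] 486 [ 0.754 -0.162  0.075] [[0.728, -0.192, 0.025], [0.787, -0.132, 0.081]]
cap_center 0.58 [413. 317.] 488 [ 0.293 -0.325  0.049] [[0.266, -0.363, 0.025], [0.319, -0.29, 0.057]]
saddle_a 0.84 [388. 222.] 514 [ 0.587 -0.274  0.014] [[0.56, -0.336, 0.006], [0.661, -0.214, 0.022]]
saddle_a 0.58 [396. 280.] 831 [ 0.428 -0
[... 1636 characters left out ...]
, 0.486, 0.083]]
cement_can 0.84 [270. 201.] 519 [ 0.748 -0.149  0.062] [[0.727, -0.186, 0.008], [0.782, -0.131, 0.078]]
elbow 0.91 [378. 180.] 544 [ 0.508 -0.468  0.033] [[0.449, -0.509, 0.003], [0.541, -0.391, 0.048]]
 tip chute 0.7 [321.  298.1] [[0.413 0.09  0.081]]
 tip chute_load 0.93 [243.6 269.2] [[0.62  0.148 0.121]]
 tip gate_grip 0.77 [250.3 290. ] [[0.542 0.213 0.169]]
 tip old_coupling_center 0.77 [256.4 266.9] [[0.593 0.127 0.127]]
 tip coupling_center 0.82 [329.  197.2] [[ 0.601 -0.263  0.059]]
 tip coupling_center 0.72 [299.  231.3] [[ 0.605 -0.092  0.052]]
 tip cap_center 0.66 [376.3 213.7] [[ 0.437 -0.278  0.063]]
 tip cap_center 0.46 [421.9 230.2] [[0.231 0.016 0.395]]
1.6
```

```bash
cat > fit.py <<'E'
from h import *
from scipy.optimize import least_squares
def chuteT(p):
    T=np.eye(4); T[:3,:3]=(R.from_euler('z',p[3])*R.from_euler('y',-10,degrees=True)).as_matrix(); T[:3,3]=p[:3]; return T
def sd(P,lo,hi):
    c=(np.array(lo)+hi)/2; h=(np.array(hi)-lo)/2; q=np.abs(P-c)-h
    return np.linalg.norm(np.maximum(q,0),axis=1)+np.minimum(q.max(1),0)
def boxes(q): return [((0,-.072,-.012),(.29,.072,0)),((-.01,-.072,-.012),(.29,-.062,.04)),((-.01,.062,-.012),(.29,.072,.04)),((-.01,-.062,-.012),(0,.062,.034)),
  ((.153,.084+q,.04),(.177,.108+q,.098)),((.16,-.062+q,0),(.17,.062+q,.04)),((.155,.072,-.005),(.175,.212,.012))]
def fitchute(P,p0=(.42,.09,.045,.1,0)):
    f=lambda p:np.min([np.abs(sd((P-p[:3])@chuteT(p)[:3,:3],*b)) for b in boxes(p[4])],0)
    best=min((least_squares(f,np.array(p0)+[0,0,0,y,0],loss='soft_l1',f_scale=.003,bounds=([-2,-2,.037,-2,-.002],[2,2,.053,2,.1])) for y in (-.15,0,.15)),key=lambda r:r.cost)
    return best.x,np.median(best.fun)
def cyl(P,r=.026,L=None,zc=.038):
    # axis level; params x,y,yaw,(z)
    def f(p):
        d=P-[p[0],p[1],p[3]]; a=np.array([-np.sin(p[2]),np.cos(p[2]),0]); t=d@a
        rad=np.linalg.norm(d-np.outer(t,a),axis=1)
        return np.r_[np.hypot(np.maximum(np.abs(t)-L/2,0),rad-r)]
    m=P.mean(0); b=min((least_squares(f,[m[0],m[1],y,zc],loss='soft_l1',f_scale=.003) for y in np.arange(-1.5,1.5,.3)),key=lambda r:r.cost)
    t=(P-[b.x[0],b.x[1],b.x[3]])@np.array([-np.sin(b.x[2]),np.cos(b.x[2]),0])
    return b.x,np.median(np.abs(b.fun)),np.percentile(t,[1,99])
E
cat > a.py <<'E'
from fit import *
for n in ("top","side"):
    W=cam2world(n); z=np.load(n+"0.npz"); d=z["d"]; ctrl.camera(n)
    P=np.vstack([region(n,ctrl.cut_out(n,t)[0]["region"],d,W) for t in ("chute","gate_grip")])
    p,e=fitchute(P); print(n,p.round(4),round(e,4))
    for t,L in (("coupling_center",.11),("cap_center",.08),("old_coupling_center",.11)):
        for r in ctrl.cut_out(n,t)[:3]:
            Q=region(n,r["region"],d,W); Q=Q[Q[:,2]>.034]
            x,e,l=cyl(Q,L=L,zc=.1 if 'old' in t else .038)
            v,u=np.nonzero(r["region"]); print(t,np.round(r["point"]),x.round(3),round(e,4),l.round(3),"rgb",np.median(z["im"][v,u],0))
im=cv2.imread("pics/top0.png")[130:350,120:440]; cv2.imwrite("pics/c1.png",cv2.resize(im,(800,550),interpolation=cv2.INTER_CUBIC))
E
python3 a.py
```

```text
top [0.426  0.0732 0.047  0.2308 0.0042] 0.002
coupling_center [391. 211.] [ 0.612 -0.274 -0.232  0.039] 0.0017 [-0.054  0.054] rgb [18. 18. 18.]
coupling_center [336. 211.] [ 0.626 -0.109 -1.88   0.027] 0.0018 [-0.054  0.054] rgb [228. 104.  28.]
cap_center [411. 317.] [ 0.292 -0.327 -0.188  0.027] 0.0017 [-0.039  0.037] rgb [227. 192.  41.]
cap_center [400. 268.] [ 0.437 -0.298  0.337  0.039] 0.0015 [-0.039  0.04 ] rgb [19. 19. 19.]
cap_center [389. 221.] [ 0.583 -0.283  1.2    0.015] 0.0 [-0.  0.] rgb [230. 201. 135.]
old_coupling_center [257. 207.] [0.61  0.113 0.215 0.106] 0.0017 [-0.055  0.053] rgb [19. 18. 19.]
old_coupling_center [158. 304.] [0.346 0.412 0.377 0.096] 0.0104 [-0.062  0.065] rgb [188. 137.  82.]
side [0.4246 0.0745 0.0475 0.2138 0.0055] 0.0012
coupling_center [329. 198.] [ 0.612 -0.274 -0.231  0.037] 0.0014 [-0.054  0.054] rgb [19. 19. 21.]
coupling_center [297. 233.] [ 0.625 -0.11  -1.888  0.025] 0.0013 [-0.054  0.053] rgb [211.  99.  14.]
cap_center [374. 215.] [ 0.435 -0.297  0.323  0.038] 0.0011 [-0.039  0.041] rgb [17. 17. 19.]
cap_center [416. 234.] [ 0.288 -0.329  0.09   0.029] 0.0022 [-0.007  0.04 ] rgb [108.5  91.   15. ]
old_coupling_center [258. 264.] [0.61  0.112 0.242 0.104] 0.0012 [-0.054  0.055] rgb [20. 20. 22.]
old_coupling_center [381. 178.] [ 0.499 -0.457 -0.542  0.02 ] 0.0048 [-0.069  0.07 ] rgb [18. 18. 20.]
```

View pics/c1.png

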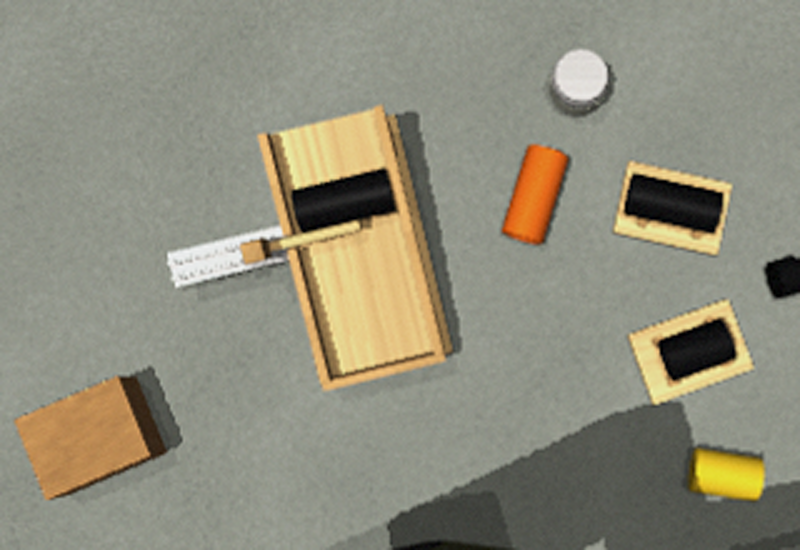

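In the crop, the black long coupling lies on the upper saddle at (675,203) and the black cap on the lower saddle at (698,348). The orange sleeve at (537,195) and the yellow cap at (728,475) are the look-alikes, because the listed parts are black and on saddles. The two cameras' fits agree to within 2 mm, and the heights come out right (0.038). I'll do the gate first.

```bash
cat > go.py <<'E'
from fit import *
C=chuteT([.425,.074,.046,.222])
def wp(*p): return (C@np.r_[p,1])[:3]
def tool(g,ydir,down=(0,0,-1)):  # grasp point position, tool y, tool z
    z=np.array(down,float); z/=np.linalg.norm(z); y=np.array(ydir,float); y-=z*(y@z); y/=np.linalg.norm(y)
    T=np.eye(4); T[:3,:3]=np.c_[np.cross(y,z),y,z]; T[:3,3]=np.array(g)+.005*z; return T
def rel(name,T,P=None):
    P=pose() if P is None else P
    for s in (1,-1):
        Q=T.copy(); Q[:3,:2]*=s; D=np.linalg.inv(P)@Q; v=R.from_matrix(D[:3,:3]).as_rotvec()
        print(name,"shift",(D[:3,3]/.05).round(2),"rot",v.round(3),"tcp",T[:3,3].round(3))
E
cat > b.py <<'E'
from go import *
o=ctrl.get_obs(); print(o["time_s"],np.round(o["qpos"],3),o["eef_rot"])
g=wp(.165,.101,.074); yd=C[:3,1]
rel("above",tool(g+[0,0,.1],yd)); rel("grip",tool(g,yd)); rel("open",tool(wp(.165,.191,.074),yd))
E
python3 b.py
```

```text
2.2 [-1.325  0.3    1.521  0.     1.321 -0.067] [ 3.14156304e+00 -9.08500186e-06  3.12788926e-01]
above shift [ 11.71 -11.53  -1.17] rot [ 0.     0.    -3.051] tcp [0.549 0.205 0.243]
above shift [ 11.71 -11.53  -1.17] rot [ 0.    -0.     0.091] tcp [0.549 0.205 0.243]
grip shift [ 11.71 -11.53   0.83] rot [ 0.     0.    -3.051] tcp [0.549 0.205 0.143]
grip shift [ 11.71 -11.53   0.83] rot [ 0.    -0.     0.091] tcp [0.549 0.205 0.143]
open shift [ 11.87 -13.33   0.83] rot [ 0.     0.    -3.051] tcp [0.529 0.293 0.143]
open shift [ 11.87 -13.33   0.83] rot [ 0.    -0.     0.091] tcp [0.529 0.293 0.143]
```

Request:
move_arm --pt "1 4 -4 -1.2 0 0 0.09" --pt "1 4 -4 -1.2 0 0 0.09" --pt "1 11.7 -11.5 -1.2 0 0 0.09" --pt "1 11.7 -11.5 -1.2 0 0 0.09" --pt "1 11.7 -11.5 -1.2 0 0 0.09" --pt "1 11.7 -11.5 -1.2 0 0 0.09" --pt "1 11.7 -11.5 -1.2 0 0 0.09" --pt "1 11.7 -11.5 -1.2 0 0 0.09" --pt "1 11.7 -11.5 -1.2 0 0 0.09" --pt "1 11.7 -11.5 -1.2 0 0 0.09" --pt "1 11.7 -11.5 -1.2 0 0 0.09" --pt "1 11.7 -11.5 -1.2 0 0 0.09" --grip_force 15

```text
time_s: 3.4
ee_pos: [0.4459, 0.0082, 0.2323]
eef_rot: [3.141, -0.001, 0.223]
force: [0.1, -0.9, 0.6]
grip_width: 0.0941
grip_force: 0.0
```

```bash
python3 b.py
```

```text
3.4 [-0.064  0.027  1.725 -0.     1.389  1.284] [ 3.14128137e+00 -7.72653261e-04  2.22985235e-01]
above shift [ 2.88 -3.39 -0.2 ] rot [ 1.000e-03  0.000e+00 -3.141e+00] tcp [0.549 0.205 0.243]
above shift [ 2.88 -3.39 -0.2 ] rot [ 0.    -0.001  0.001] tcp [0.549 0.205 0.243]
grip shift [ 2.88 -3.39  1.8 ] rot [ 1.000e-03  0.000e+00 -3.141e+00] tcp [0.549 0.205 0.143]
grip shift [ 2.88 -3.39  1.8 ] rot [ 0.    -0.001  0.001] tcp [0.549 0.205 0.143]
open shift [ 2.88 -5.19  1.8 ] rot [ 1.000e-03  0.000e+00 -3.141e+00] tcp [0.529 0.293 0.143]
open shift [ 2.88 -5.19  1.8 ] rot [ 0.    -0.001  0.001] tcp [0.529 0.293 0.143]
```

Request:
move_arm --pt "1 2.9 -3.4 -0.2 0 0 0" --pt "1 2.9 -3.4 -0.2 0 0 0" --pt "1 2.9 -3.4 -0.2 0 0 0" --pt "1 2.9 -3.4 -0.2 0 0 0" --pt "1 2.9 -3.4 -0.2 0 0 0" --pt "1 2.9 -3.4 -0.2 0 0 0" --pt "1 2.9 -3.4 -0.2 0 0 0" --pt "1 2.9 -3.4 -0.2 0 0 0"

```text
time_s: 4.2
ee_pos: [0.549, 0.203, 0.2421]
eef_rot: [3.141, -0.0, 0.222]
force: [-0.4, -0.1, 0.3]
grip_width: 0.0937
grip_force: 0.0
```

```bash
python3 b.py; python3 - <<'E'
from h import *
T=pose(); im,d=ctrl.camera("wrist"); cv2.imwrite("pics/w1.png",im[:,:,::-1]); W=cam2world("wrist",T)
for r in ctrl.cut_out("wrist","gate_grip")[:1]:
    P=region("wrist",r["region"],d,W); Q=P[P[:,2]>.155]; print(r["score"],len(P),len(Q),Q.mean(0),np.percentile(Q,[2,98],axis=0).round(3))
E
```

```text
4.2 [ 0.292  0.344  1.329 -0.     1.468  1.64 ] [ 3.14148667e+00 -8.32932411e-05  2.21926487e-01]
above shift [ 0.01 -0.05 -0.01] rot [-0.    -0.     3.142] tcp [0.549 0.205 0.243]
above shift [ 0.01 -0.05 -0.01] rot [ 0. -0. -0.] tcp [0.549 0.205 0.243]
grip shift [ 0.01 -0.05  1.99] rot [-0.    -0.     3.142] tcp [0.549 0.205 0.143]
grip shift [ 0.01 -0.05  1.99] rot [ 0. -0. -0.] tcp [0.549 0.205 0.143]
open shift [ 0.01 -1.85  1.99] rot [-0.    -0.     3.142] tcp [0.529 0.293 0.143]
open shift [ 0.01 -1.85  1.99] rot [ 0. -0. -0.] tcp [0.529 0.293 0.143]
0.97 4053 1191 [0.54882931 0.20514176 0.16797986] [[0.535 0.193 0.156]
 [0.56  0.217 0.172]]
```

Request:
move_arm --pt "1 0 0 1 0 0 0" --pt "1 0.05 0 1.9 0 0 0" --pt "1 0.05 0 1.9 0 0 0" --pt "-1 0.05 0 1.9 0 0 0" --pt "-1 0.05 0 1.9 0 0 0" --pt "-1 0.05 0 1.9 0 0 0" --pt "-1 0.05 0 1.9 0 0 0" --pt "-1 0.05 0 1.9 0 0 0" --pt "-1 0.05 0 1.9 0 0 0"

```text
time_s: 5.2
ee_pos: [0.5518, 0.2045, 0.1473]
eef_rot: [-3.142, -0.0, 0.223]
force: [-0.3, 0.1, -0.2]
grip_width: 0.0494
grip_force: 0.0
```

Request:
move_arm --pt "-1 0 0 0 0 0 0" --pt "-1 0 0 0 0 0 0" --pt "-1 0 0 0 0 0 0" --pt "-1 0 0 0 0 0 0" --pt "-1 0 0 0 0 0 0" --pt "-1 0 0 0 0 0 0"

```text
time_s: 5.8
ee_pos: [0.5516, 0.2046, 0.1469]
eef_rot: [-3.141, 0.0, 0.223]
force: [-0.6, 1.3, -0.0]
grip_width: 0.0232
grip_force: 15.0
```

Request:
move_arm --pt "-1 0 -1 0 0 0 0" --pt "-1 0 -1.76 0 0 0 0" --pt "-1 0 -1.76 0 0 0 0" --pt "-1 0 -1.76 0 0 0 0" --pt "-1 0 -1.76 0 0 0 0" --pt "-1 0 -1.76 0 0 0 0" --pt "1 0 -1.76 0 0 0 0" --pt "1 0 -1.76 0 0 0 0" --pt "1 0 -1.76 0 0 0 0"

```text
time_s: 6.7
ee_pos: [0.5326, 0.2898, 0.147]
eef_rot: [-3.142, -0.001, 0.222]
force: [-0.6, 0.0, -0.4]
grip_width: 0.0439
grip_force: 0.0
```

```bash
cat > chk.py <<'E'
import sys
from go import *
Ci=np.linalg.inv(C)
n=sys.argv[1] if len(sys.argv)>1 else "top"
W=cam2world(n); im,d=ctrl.camera(n); cv2.imwrite(f"pics/{n}_{sys.argv[2]}.png",cv2.resize(im[130:350,120:440,::-1],(800,550)))
for t in ("old_coupling_center","coupling_center","cap_center","gate_grip"):
    for r in ctrl.cut_out(n,t)[:4]:
        P=region(n,r["region"],d,W); P=np.c_[P,np.ones(len(P))]@Ci.T; 
        if len(P): print(t,round(r["score"],2),np.round(r["point"]),"chute-frame",np.median(P[:,:3],0).round(3),np.percentile(P[:,:3],[3,97],axis=0).round(3).tolist())
E
python3 chk.py top 1; python3 -c "
from go import *
print((np.linalg.inv(C)@pose()[:,3]).round(3))"
```

```text
old_coupling_center 0.84 [273. 268.] chute-frame [ 0.029 -0.005  0.048] [[0.003, -0.055, 0.031], [0.051, 0.046, 0.056]]
old_coupling_center 0.62 [144. 307.] chute-frame [0.002 0.379 0.035] [[-0.048, 0.349, 0.025], [0.045, 0.412, 0.047]]
coupling_center 0.78 [333. 208.] chute-frame [ 0.151 -0.222 -0.026] [[0.099, -0.262, -0.066], [0.202, -0.183, -0.012]]
coupling_center 0.58 [388. 210.] chute-frame [ 0.104 -0.378 -0.004] [[0.067, -0.427, -0.029], [0.139, -0.329, 0.006]]
cap_center 0.98 [412. 317.] chute-frame [-0.212 -0.359  0.041] [[-0.241, -0.397, 0.017], [-0.187, -0.325, 0.05]]
cap_center 0.7 [401. 269.] chute-frame [-0.067 -0.361  0.026] [[-0.095, -0.402, -0.013], [-0.045, -0.326, 0.035]]
gate_grip 0.41 [223. 229.] chute-frame [0.165 0.099 0.043] [[0.159, 0.071, 0.001], [0.17, 0.125, 0.051]]
[0.167 0.187 0.073 1.   ]
```

View pics/top_1.png

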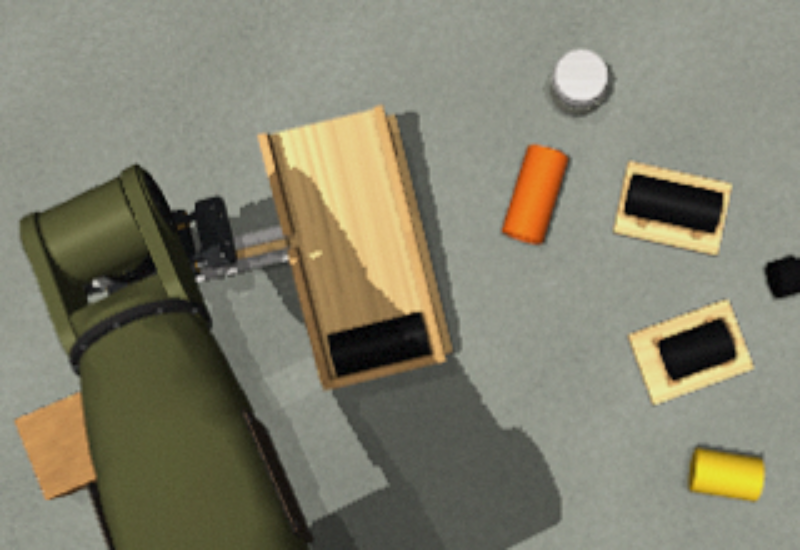

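The old coupling is now at the front stop, at (380,343) in the crop, and the gate reads about 0.091. I'll nudge it the last few mm, then retract.

Request:
move_arm --pt "-0.06 0 0 0 0 0 0" --pt "-0.06 0 -0.2 0 0 0 0" --pt "-0.06 0 -0.28 0 0 0 0" --pt "-0.06 0 -0.28 0 0 0 0" --pt "1 0 -0.2 0 0 0 0" --pt "1 0 -0.2 0 0 0 0" --pt "1 0 -0.2 0 0 0 0" --pt "1 0 -0.2 -1 0 0 0" --pt "1 0 -0.2 -2 0 0 0" --pt "1 0 -0.2 -2 0 0 0"

```text
time_s: 7.95
ee_pos: [0.5317, 0.3011, 0.2543]
eef_rot: [-3.139, -0.011, 0.223]
force: [0.2, 0.5, -0.6]
grip_width: 0.0891
grip_force: 0.0
```

```bash
cat > pick.py <<'E'
from go import *
o=ctrl.get_obs(); print(o["time_s"],np.round(o["qpos"],3),np.round(o["ee_pos"],3))
for n,(x,y,a) in dict(long=(.612,-.274,-.231),cap=(.436,-.2975,.33)).items():
    yd=(np.cos(a),np.sin(a),0)
    rel(n+" above",tool((x,y,.16),yd)); rel(n+" grip",tool((x,y,.038),yd))
E
python3 pick.py
```

```text
7.95 [0.455 0.393 1.236 0.    1.502 1.803] [0.532 0.301 0.254]
long above shift [-1.   11.58  1.94] rot [ 0.004 -0.011 -1.117] tcp [ 0.612 -0.274  0.155]
long above shift [-1.   11.58  1.94] rot [-0.013 -0.004  2.025] tcp [ 0.612 -0.274  0.155]
long grip shift [-1.02 11.58  4.38] rot [ 0.004 -0.011 -1.117] tcp [ 0.612 -0.274  0.033]
long grip shift [-1.02 11.58  4.38] rot [-0.013 -0.004  2.025] tcp [ 0.612 -0.274  0.033]
cap above shift [-4.53 11.26  1.91] rot [ 0.007 -0.01  -1.678] tcp [ 0.436 -0.298  0.155]
cap above shift [-4.53 11.26  1.91] rot [-0.01  -0.007  1.464] tcp [ 0.436 -0.298  0.155]
cap grip shift [-4.56 11.26  4.35] rot [ 0.007 -0.01  -1.678] tcp [ 0.436 -0.298  0.033]
cap grip shift [-4.56 11.26  4.35] rot [-0.01  -0.007  1.464] tcp [ 0.436 -0.298  0.033]
```

Request:
move_arm --pt "1 -1 11.6 0 0 0 -1.12" --pt "1 -1 11.6 0 0 0 -1.12" --pt "1 -1 11.6 0 0 0 -1.12" --pt "1 -1 11.6 0 0 0 -1.12" --pt "1 -1 11.6 0 0 0 -1.12" --pt "1 -1 11.6 0 0 0 -1.12" --pt "1 -1 11.6 0 0 0 -1.12" --pt "1 -1 11.6 1 0 0 -1.12" --pt "1 -1 11.6 1 0 0 -1.12" --pt "1 -1 11.6 1.5 0 0 -1.12" --pt "1 -1 11.6 1.5 0 0 -1.12" --pt "1 -1 11.6 1.5 0 0 -1.12"

```text
time_s: 9.15
ee_pos: [0.6072, -0.2624, 0.1767]
eef_rot: [3.142, -0.0, 1.343]
force: [1.2, 0.6, -0.4]
grip_width: 0.0938
grip_force: 0.0
```

```bash
python3 pick.py|head -5
```

```text
9.15 [-0.463  0.56   1.172  0.     1.41  -0.235] [ 0.607 -0.262  0.177]
long above shift [-0.2   0.15  0.43] rot [ 0.    -0.     0.003] tcp [ 0.612 -0.274  0.155]
long above shift [-0.2   0.15  0.43] rot [ 0.     0.    -3.139] tcp [ 0.612 -0.274  0.155]
long grip shift [-0.2   0.15  2.87] rot [ 0.    -0.     0.003] tcp [ 0.612 -0.274  0.033]
long grip shift [-0.2   0.15  2.87] rot [ 0.     0.    -3.139] tcp [ 0.612 -0.274  0.033]
```

Request:
move_arm --pt "1 0 0 0 0 0 0" --pt "1 0 0 0 0 0 0"

```text
time_s: 9.35
ee_pos: [0.6069, -0.261, 0.1766]
eef_rot: [-3.14, -0.001, 1.341]
force: [0.0, 0.5, 0.7]
grip_width: 0.0938
grip_force: 0.0
```

```bash
cat > wr.py <<'E'
import sys
from go import *
t,L,f=sys.argv[1],float(sys.argv[2]),sys.argv[3]
T=pose(); im,d=ctrl.camera("wrist"); cv2.imwrite(f"pics/{f}.png",im[:,:,::-1]); W=cam2world("wrist",T)
for r in ctrl.cut_out("wrist",t)[:2]:
    P=region("wrist",r["region"],d,W); P=P[P[:,2]>.036]
    if len(P)>50:
        x,e,l=cyl(P,L=L); v,u=np.nonzero(r["region"]); print(r["score"],np.round(r["point"]),x.round(4),e.round(4),l.round(3),np.median(im[v,u],0))
        a=x[2]; rel("grip",tool((x[0],x[1],.038),(np.cos(a),np.sin(a),0)),T)
E
python3 wr.py coupling_center .11 w2; python3 pick.py|head -5
```

```text
0.84 [294.  48.] [ 0.6275 -0.11   -1.8809  0.0253] 0.0005 [-0.053  0.054] [238. 132.  63.]
grip shift [ 3.03 -0.28  2.87] rot [-2.000e-03  1.000e-03  1.651e+00] tcp [ 0.627 -0.11   0.033]
grip shift [ 3.03 -0.28  2.87] rot [-1.00e-03 -1.00e-03 -1.49e+00] tcp [ 0.627 -0.11   0.033]
0.74 [327. 240.] [ 0.6129 -0.2744 -0.2326  0.0371] 0.0004 [-0.053  0.054] [20. 20. 22.]
grip shift [-0.23  0.18  2.87] rot [-0.001 -0.001  0.003] tcp [ 0.613 -0.274  0.033]
grip shift [-0.23  0.18  2.87] rot [ 1.000e-03 -2.000e-03 -3.139e+00] tcp [ 0.613 -0.274  0.033]
9.45 [-0.459  0.556  1.173  0.     1.411 -0.232] [ 0.608 -0.26   0.178]
long above shift [-0.26  0.15  0.46] rot [ 0.001 -0.     0.004] tcp [ 0.612 -0.274  0.155]
long above shift [-0.26  0.15  0.46] rot [ 0.000e+00  1.000e-03 -3.138e+00] tcp [ 0.612 -0.274  0.155]
long grip shift [-0.26  0.15  2.9 ] rot [ 0.001 -0.     0.004] tcp [ 0.612 -0.274  0.033]
long grip shift [-0.26  0.15  2.9 ] rot [ 0.000e+00  1.000e-03 -3.138e+00] tcp [ 0.612 -0.274  0.033]
```

View pics/w2.png

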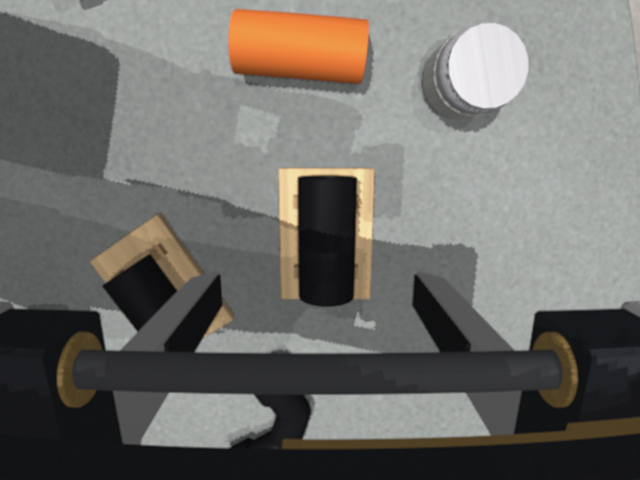

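The black coupling sits on its saddle at (327,240), lined up between the fingers. The orange look-alike at (298,48) is well clear. Picking up the coupling now.

Request:
move_arm --pt "1 -0.24 0.17 0.8 0 0 0" --pt "1 -0.24 0.17 1.6 0 0 0" --pt "1 -0.24 0.17 2.4 0 0 0" --pt "1 -0.24 0.17 2.85 0 0 0" --pt "1 -0.24 0.17 2.85 0 0 0" --pt "-1 -0.24 0.17 2.85 0 0 0" --pt "-1 -0.24 0.17 2.85 0 0 0" --pt "-1 -0.24 0.17 2.85 0 0 0" --pt "-1 -0.24 0.17 2.85 0 0 0" --pt "-1 -0.24 0.17 2.85 0 0 0" --pt "-1 -0.24 0.17 2.85 0 0 0" --pt "-1 -0.24 0.17 2.85 0 0 0" --grip_force 20

```text
time_s: 10.65
ee_pos: [0.6128, -0.2742, 0.0352]
eef_rot: [3.142, -0.0, 1.343]
force: [-0.9, -0.4, 0.1]
grip_width: 0.0418
grip_force: 0.0
```

Request:
move_arm --pt "-1 0 0 0 0 0 0" --pt "-1 0 0 0 0 0 0" --pt "-1 0 0 -0.8 0 0 0" --pt "-1 0 0 -1.6 0 0 0" --pt "-1 0 0 -2.4 0 0 0" --pt "-1 0 0 -3.2 0 0 0" --pt "-1 0 0 -4 0 0 0" --pt "-1 0 0 -4 0 0 0"

```text
time_s: 11.45
ee_pos: [0.6142, -0.2748, 0.2417]
eef_rot: [3.133, 0.002, 1.343]
force: [0.2, 0.1, -0.2]
grip_width: 0.0006
grip_force: 0.0
```

```bash
cat > place.py <<'E'
from go import *
o=ctrl.get_obs(); print(o["time_s"],np.round(o["qpos"],3),np.round(o["ee_pos"],3),np.round(o["eef_rot"],3),o["grip_width"],o["grip_force"])
print("grasp in chute",(np.linalg.inv(C)@(pose()@[0,0,-.005,1])).round(3))
for h in (.12,.031): rel(f"load{h}",tool(wp(.222,0,h),C[:3,0],-C[:3,2]))
E
python3 place.py
```

```text
11.45 [-0.475  0.552  1.036  0.     1.544 -0.247] [ 0.614 -0.275  0.242] [3.133e+00 2.000e-03 1.343e+00] 0.0005664421772851717 0.0
grasp in chute [ 0.141 -0.382  0.179  1.   ]
load0.12 shift [ 7.67 -1.69  0.84] rot [-0.163  0.044 -0.448] tcp [0.619 0.118 0.198]
load0.12 shift [ 7.67 -1.69  0.84] rot [0.06  0.223 2.684] tcp [0.619 0.118 0.198]
load0.031 shift [ 7.81 -1.43  2.6 ] rot [-0.163  0.044 -0.448] tcp [0.634 0.121 0.11 ]
load0.031 shift [ 7.81 -1.43  2.6 ] rot [0.06  0.223 2.684] tcp [0.634 0.121 0.11 ]
```

The fingers shut with nothing between them, so I'll look.

```bash
python3 wr.py coupling_center .11 w3; cat >> h.py <<'E'
E
python3 chk.py top 2; python3 pick.py|head -5
```

```text
0.94 [311. 214.] [ 0.6126 -0.2743 -0.2328  0.037 ] 0.0004 [-0.053  0.053] [24. 24. 26.]
grip shift [ 0.01 -0.07  4.17] rot [0.009 0.002 0.005] tcp [ 0.613 -0.274  0.033]
grip shift [ 0.01 -0.07  4.17] rot [-0.004  0.014 -3.137] tcp [ 0.613 -0.274  0.033]
0.58 [287.  51.] [ 0.6275 -0.1099 -1.881   0.0253] 0.0005 [-0.053  0.054] [243. 138.  67.]
grip shift [ 3.28 -0.52  4.16] rot [ 0.009 -0.006  1.653] tcp [ 0.627 -0.11   0.033]
grip shift [ 3.28 -0.52  4.16] rot [ 0.006  0.009 -1.489] tcp [ 0.627 -0.11   0.033]
old_coupling_center 0.87 [271. 265.] chute-frame [ 0.028 -0.005  0.048] [[0.003, -0.054, 0.032], [0.051, 0.045, 0.056]]
coupling_center 0.78 [336. 208.] chute-frame [ 0.151 -0.222 -0.025] [[0.103, -0.262, -0.051], [0.199, -0.185, -0.013]]
cap_center 0.61 [415. 320.] chute-frame [-0.216 -0.367  0.041] [[-0.246, -0.403, 0.0], [-0.192, -0.329, 0.05]]
gate_grip 0.78 [206. 235.] chute-frame [0.165 0.156 0.046] [[0.157, 0.08, 0.012], [0.173, 0.197, 0.101]]
11.8 [-0.475  0.558  1.045 -0.     1.541 -0.247] [ 0.613 -0.274  0.234]
long above shift [-0.   -0.01  1.58] rot [-0.002 -0.     0.003] tcp [ 0.612 -0.274  0.155]
long above shift [-0.   -0.01  1.58] rot [ 1.000e-03 -3.000e-03 -3.139e+00] tcp [ 0.612 -0.274  0.155]
long grip shift [-0.   -0.    4.02] rot [-0.002 -0.     0.003] tcp [ 0.612 -0.274  0.033]
long grip shift [-0.   -0.    4.02] rot [ 1.000e-03 -3.000e-03 -3.139e+00] tcp [ 0.612 -0.274  0.033]
```

View pics/w3.png

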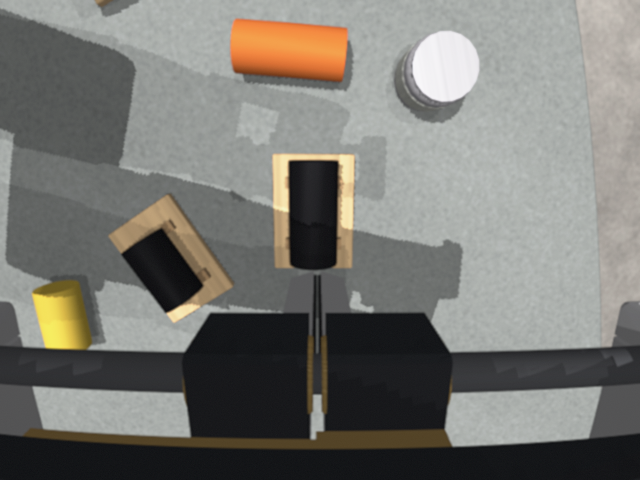

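```bash
python3 - <<'E'
from go import *
p=ctrl.camera_params("wrist"); Tc=np.array(p["T_tool_cam"]); K=np.array(p["intrinsics"])
for q in ([0,0,0],[0,0,.014],[0,0,-.005]):
    c=np.linalg.inv(Tc)@np.r_[q,1]; s=c[:2]/c[2]; s=s*(1+p["k1"]*(s@s)); print(q,(K[:2,:2]@s+K[:2,2]).round(1),c[2].round(3))
im,d=ctrl.camera("wrist")
for uv in ((312,290),(323,290),(312,278),(323,278),(312,300),(323,300)): 
    P=np.r_[slopes("wrist",uv)[0]*d[uv[1],uv[0]],d[uv[1],uv[0]],1]; print(uv,(Tc@P)[:3].round(4))
cv2.imwrite("pics/w4.png",cv2.resize(im[260:400,220:420,::-1],(800,560)))
E
```

```text
[0, 0, 0] [315.1 274.4] 0.21
[0, 0, 0.014] [315.2 266.8] 0.224
[0, 0, -0.005] [315.1 277.4] 0.205
(312, 290) [ 0.0086 -0.0011 -0.0467]
(323, 290) [ 0.0087  0.0035 -0.047 ]
(312, 278) [ 0.0086 -0.0013 -0.0311]
(323, 278) [ 0.0085  0.0038 -0.0309]
(312, 300) [ 0.0084 -0.001  -0.0575]
(323, 300) [ 0.0086  0.0034 -0.0579]
```

View pics/w4.png

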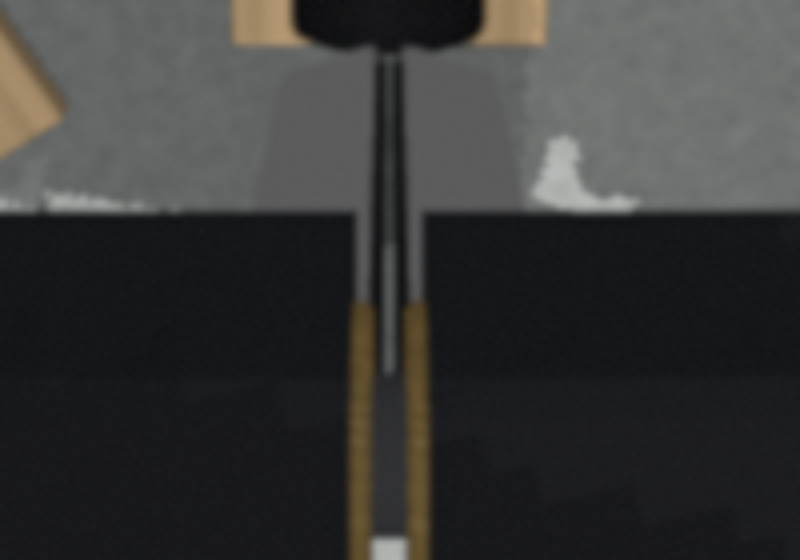

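The cameras agree on the coupling's place and it did not move. I'll open, descend again and look before closing.

Request:
move_arm --pt "1 0 0 0 0 0 0" --pt "1 0 0 0 0 0 0" --pt "1 0 0 0 0 0 0" --pt "1 0 0 0 0 0 0" --pt "1 0 0 0 0 0 0" --pt "1 0 0 0 0 0 0" --pt "1 0 0 0.8 0 0 0" --pt "1 0 0 1.6 0 0 0" --pt "1 0 0 2.4 0 0 0" --pt "1 0 0 3.2 0 0 0" --pt "1 0 0 4 0 0 0" --pt "1 0 0 4 0 0 0"

```text
time_s: 13.05
ee_pos: [0.6101, -0.2728, 0.0296]
eef_rot: [-3.133, -0.002, 1.343]
force: [0.1, 0.7, -0.3]
grip_width: 0.0921
grip_force: 0.0
```

```bash
python3 wr.py coupling_center .11 w5; python3 pick.py|head -5
```

```text
0.56 [322. 262.] [ 0.6128 -0.2747 -0.2302  0.0371] 0.0003 [-0.053  0.055] [20. 20. 22.]
grip shift [-0.02  0.06 -0.07] rot [-0.009 -0.002  0.002] tcp [ 0.613 -0.275  0.033]
grip shift [-0.02  0.06 -0.07] rot [ 3.000e-03 -1.400e-02 -3.139e+00] tcp [ 0.613 -0.275  0.033]
13.15 [-0.475  0.709  1.27   0.     1.163 -0.247] [ 0.613 -0.274  0.036]
long above shift [ 0.   -0.02 -2.38] rot [0.    0.    0.003] tcp [ 0.612 -0.274  0.155]
long above shift [ 0.   -0.02 -2.38] rot [-0.     0.    -3.139] tcp [ 0.612 -0.274  0.155]
long grip shift [ 0.   -0.02  0.06] rot [0.    0.    0.003] tcp [ 0.612 -0.274  0.033]
long grip shift [ 0.   -0.02  0.06] rot [-0.     0.    -3.139] tcp [ 0.612 -0.274  0.033]
```

View pics/w5.png

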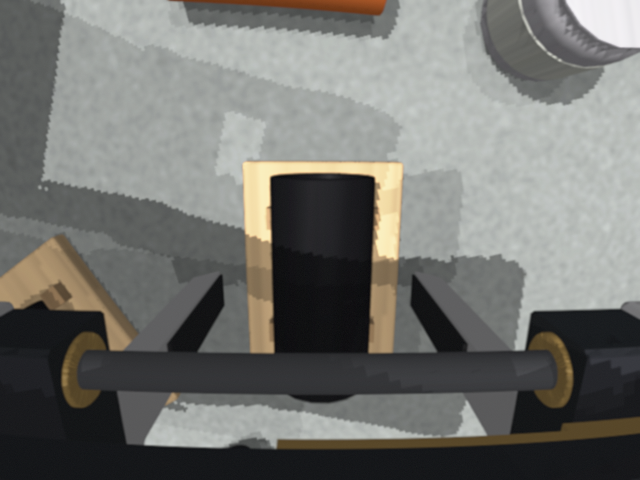

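The coupling is between the open fingers, which are at (200,300) and (440,300). Closing in small steps.

Request:
move_arm --pt "-1 0 0 0 0 0 0" --pt "-1 0 0 0 0 0 0" --pt "-1 0 0 0 0 0 0" --pt "-1 0 0 0 0 0 0" --pt "-1 0 0 0 0 0 0" --pt "-1 0 0 0 0 0 0" --pt "-1 0 0 0 0 0 0" --pt "-1 0 0 0 0 0 0" --grip_force 20

```text
time_s: 13.95
ee_pos: [0.6128, -0.2742, 0.0353]
eef_rot: [3.142, 0.0, 1.343]
force: [-0.1, 0.2, 2.6]
grip_width: 0.0339
grip_force: 15.0
```

```bash
python3 wr.py coupling_center .11 w6; python3 place.py|head -2; python3 pick.py | head -5
```

```text
0.87 [317. 251.] [ 0.617  -0.2596 -0.2309  0.0371] 0.0004 [-0.048  0.039] [24. 23. 26.]
grip shift [0.3  0.02 0.05] rot [0.    0.    0.003] tcp [ 0.617 -0.26   0.033]
grip shift [0.3  0.02 0.05] rot [-0.     0.    -3.139] tcp [ 0.617 -0.26   0.033]
0.81 [310.   6.] [ 0.6945 -0.1814  1.3152  0.0332] 0.0002 [0.03 0.05] [127.  68.  33.]
grip shift [2.18 1.17 0.05] rot [ 0.     0.    -1.543] tcp [ 0.695 -0.181  0.033]
grip shift [2.18 1.17 0.05] rot [ 0.    -0.     1.598] tcp [ 0.695 -0.181  0.033]
14.05 [-0.475  0.709  1.271  0.     1.161 -0.247] [ 0.613 -0.274  0.036] [3.141 0.    1.343] 0.03285042355217785 14.880565872299485
grasp in chute [ 0.104 -0.381 -0.024  1.   ]
14.05 [-0.475  0.709  1.271  0.     1.161 -0.247] [ 0.613 -0.274  0.036]
long above shift [-0.   -0.02 -2.39] rot [0.001 0.    0.003] tcp [ 0.612 -0.274  0.155]
long above shift [-0.   -0.02 -2.39] rot [-0.000e+00  1.000e-03 -3.139e+00] tcp [ 0.612 -0.274  0.155]
long grip shift [-0.   -0.02  0.05] rot [0.001 0.    0.003] tcp [ 0.612 -0.274  0.033]
long grip shift [-0.   -0.02  0.05] rot [-0.000e+00  1.000e-03 -3.139e+00] tcp [ 0.612 -0.274  0.033]
```

View pics/w6.png

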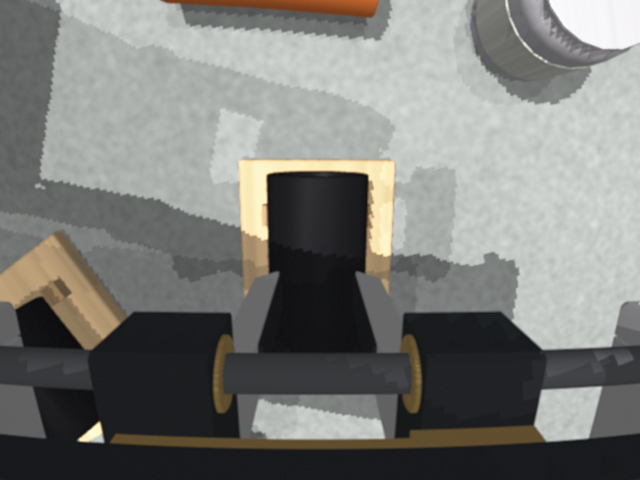

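```bash
python3 - <<'E'
from go import *
p=ctrl.camera_params("wrist"); Tc=np.array(p["T_tool_cam"]); K=np.array(p["intrinsics"])
for q in ([.0085,.046,.014],[.0085,-.046,.014],[.0085,.046,-.02],[.0085,.046,-.03],[.0085,-.046,-.02]):
    c=np.linalg.inv(Tc)@np.r_[q,1]; s=c[:2]/c[2]; s=s*(1+p["k1"]*(s@s)); print(q,(K[:2,:2]@s+K[:2,2]).round(1),c[2].round(3))
im,d=ctrl.camera("wrist")
# finger now: sample left finger visible pixels near tip
for uv in ((262,276),(262,282),(255,290),(372,276),(372,282)):
    P=np.r_[slopes("wrist",uv)[0]*d[uv[1],uv[0]],d[uv[1],uv[0]],1]; print(uv,(Tc@P)[:3].round(4))
o=ctrl.get_obs(); print(o["grip_width"],o["grip_force"],o["force"])
E
```

```text
[0.0085, 0.046, 0.014] [395.7 252.5] 0.222
[0.0085, -0.046, 0.014] [234.8 252.5] 0.222
[0.0085, 0.046, -0.02] [409.3 270.6] 0.189
[0.0085, 0.046, -0.03] [414.3 277.1] 0.179
[0.0085, -0.046, -0.02] [220.6 270.6] 0.189
(262, 276) [ 0.0085 -0.0246 -0.0281]
(262, 282) [ 0.0084 -0.0235 -0.0361]
(255, 290) [ 0.0081 -0.0252 -0.0454]
(372, 276) [ 0.0088  0.0265 -0.029 ]
(372, 282) [ 0.0087  0.0254 -0.037 ]
0.03290427436316325 15.095801405841485 [-0.92994714  0.18294454  5.23080634]
```

The fingertips actually end about 37 mm short of where the text puts them: the tip sits at tool z ≈ -0.023. The image depth and the 33 mm chord width, taken near the coupling's top, both show it. I'll open, go down another 39 mm, and correct the grasp offset in my helper.

Request:
move_arm --pt "1 0 0 0 0 0 0" --pt "1 0 0 0 0 0 0" --pt "1 0 0 0 0 0 0" --pt "1 0 0 0 0 0 0" --pt "1 0 0 0 0 0 0" --pt "1 0 0 0 0 0 0" --pt "1 0 0 0 0 0 0" --pt "1 0 0 0.2 0 0 0" --pt "1 0 0 0.4 0 0 0" --pt "1 0 0 0.6 0 0 0" --pt "1 0 0 0.74 0 0 0" --pt "1 0 0 0.74 0 0 0"

```text
time_s: 15.3
ee_pos: [0.6121, -0.2738, -0.0035]
eef_rot: [-3.139, -0.001, 1.343]
force: [-0.2, 0.1, 0.6]
grip_width: 0.0939
grip_force: 0.0
```

```bash
sed -i 's/+.005\*z; return T/+.042*z; return T/' go.py; sed -i 's/0,0,-.005,1/0,0,-.042,1/' place.py
python3 - <<'E'
from go import *
Tc=np.array(ctrl.camera_params("wrist")["T_tool_cam"]); im,d=ctrl.camera("wrist"); cv2.imwrite("pics/w7.png",im[:,:,::-1])
for uv in ((50,340),(600,340),(190,290),(452,290),(20,430),(90,430),(320,450),(320,365)):
    P=np.r_[slopes("wrist",uv)[0]*d[uv[1],uv[0]],d[uv[1],uv[0]],1]; print(uv,(Tc@P)[:3].round(4))
E
python3 wr.py coupling_center .11 w7
```

```text
(50, 340) [ 0.0325 -0.0484 -0.138 ]
(600, 340) [ 0.0324  0.0536 -0.1381]
(190, 290) [ 0.0083 -0.0527 -0.0466]
(452, 290) [ 0.0082  0.0582 -0.0465]
(20, 430) [ 0.0154 -0.0556 -0.1426]
(90, 430) [ 0.0087 -0.0474 -0.1333]
(320, 450) [ 0.022   0.0014 -0.1517]
(320, 365) [ 0.026   0.0016 -0.134 ]
0.62 [316. 284.] [ 0.6131 -0.2747 -0.2315  0.0371] 0.0003 [-0.051  0.055] [20. 21. 23.]
grip shift [-0.01  0.01  0.03] rot [-0.001 -0.     0.003] tcp [ 0.613 -0.275 -0.004]
grip shift [-0.01  0.01  0.03] rot [ 0.000e+00 -2.000e-03 -3.138e+00] tcp [ 0.613 -0.275 -0.004]
```

Request:
move_arm --pt "-1 0 0 0 0 0 0" --pt "-1 0 0 0 0 0 0" --pt "-1 0 0 0 0 0 0" --pt "-1 0 0 0 0 0 0" --pt "-1 0 0 0 0 0 0" --pt "-1 0 0 0 0 0 0" --pt "-1 0 0 0 0 0 0" --pt "-1 0 0 0 0 0 0" --grip_force 20

```text
time_s: 16.25
ee_pos: [0.6128, -0.2741, -0.0018]
eef_rot: [-3.141, 0.0, 1.343]
force: [-1.5, 0.7, 0.4]
grip_width: 0.0513
grip_force: 20.0
```

Held properly now, at 51 mm and 20 N. Lifting.

Request:
move_arm --pt "-1 0 0 -0.6 0 0 0" --pt "-1 0 0 -1.3 0 0 0" --pt "-1 0 0 -2.1 0 0 0" --pt "-1 0 0 -2.9 0 0 0" --pt "-1 0 0 -3.6 0 0 0" --pt "-1 0 0 -4.2 0 0 0" --pt "-1 0 0 -4.2 0 0 0" --pt "-1 0 0 -4.2 0 0 0"

```text
time_s: 17.05
ee_pos: [0.6127, -0.2741, 0.2076]
eef_rot: [-3.141, -0.0, 1.343]
force: [-0.0, -0.8, -3.2]
grip_width: 0.0513
grip_force: 20.0
```

```bash
python3 place.py; python3 chk.py top 3
```

```text
17.05 [-0.475  0.567  1.09  -0.     1.485 -0.247] [ 0.613 -0.274  0.208] [-3.141 -0.     1.343] 0.051320957626536066 19.997641146183014
grasp in chute [ 0.14  -0.381  0.182  1.   ]
load0.12 shift [ 7.72 -1.54  0.92] rot [-0.172  0.039 -0.449] tcp [0.625 0.119 0.161]
load0.12 shift [ 7.72 -1.54  0.92] rot [0.054 0.235 2.683] tcp [0.625 0.119 0.161]
load0.031 shift [ 7.85 -1.26  2.68] rot [-0.172  0.039 -0.449] tcp [0.64  0.123 0.074]
load0.031 shift [ 7.85 -1.26  2.68] rot [0.054 0.235 2.683] tcp [0.64  0.123 0.074]
old_coupling_center 0.73 [273. 268.] chute-frame [ 0.03  -0.005  0.047] [[0.004, -0.057, 0.003], [0.051, 0.047, 0.056]]
coupling_center 0.77 [332. 208.] chute-frame [ 0.15  -0.221 -0.026] [[0.099, -0.259, -0.061], [0.201, -0.183, -0.013]]
coupling_center 0.67 [384. 191.] chute-frame [ 0.17  -0.337  0.195] [[0.152, -0.346, 0.153], [0.183, -0.326, 0.205]]
cap_center 0.61 [415. 318.] chute-frame [-0.215 -0.367  0.041] [[-0.244, -0.399, 0.023], [-0.191, -0.328, 0.05]]
gate_grip 0.82 [199. 235.] chute-frame [0.165 0.169 0.048] [[0.155, 0.079, 0.024], [0.175, 0.2, 0.102]]
```

Request:
move_arm --pt "-1 0 0 -0.4 0 0 0" --pt "-1 7.7 -1.55 -0.4 -0.17 0.04 -0.45" --pt "-1 7.7 -1.55 -0.4 -0.17 0.04 -0.45" --pt "-1 7.7 -1.55 -0.4 -0.17 0.04 -0.45" --pt "-1 7.7 -1.55 -0.4 -0.17 0.04 -0.45" --pt "-1 7.7 -1.55 -0.4 -0.17 0.04 -0.45" --pt "-1 7.7 -1.55 -0.4 -0.17 0.04 -0.45" --pt "-1 7.7 -1.55 -0.4 -0.17 0.04 -0.45" --pt "-1 7.7 -1.55 -0.4 -0.17 0.04 -0.45" --pt "-1 7.7 -1.55 -0.4 -0.17 0.04 -0.45" --pt "-1 7.7 -1.55 -0.4 -0.17 0.04 -0.45" --pt "-1 7.7 -1.55 -0.4 -0.17 0.04 -0.45"

```text
time_s: 18.5
ee_pos: [0.6243, 0.1174, 0.2278]
eef_rot: [2.969, -0.001, 1.793]
force: [0.1, -1.3, -1.1]
grip_width: 0.0518
grip_force: 20.0
```

```bash
cat >> place.py <<'E'
W=cam2world("side"); im,d=ctrl.camera("side")
P=region("side",ctrl.cut_out("side","chute")[0]["region"],d,W)
from fit import fitchute
print("chute refit",fitchute(P,(.425,.074,.047,.222,.094))[0].round(4))
W=cam2world("wrist"); im,d=ctrl.camera("wrist")
r=ctrl.cut_out("wrist","chute")
if r:
    P=region("wrist",r[0]["region"],d,W)[::5]; x,e=fitchute(P,(.425,.074,.047,.222,.094)); print("wrist",x.round(4),e,len(P))
E
python3 place.py
```

```text
18.5 [ 0.12   0.353  1.359  0.019  1.258 -0.107] [0.624 0.117 0.228] [ 2.969e+00 -1.000e-03  1.793e+00] 0.051779107909694665 19.997686743736267
grasp in chute [ 0.233 -0.002  0.186  1.   ]
load0.12 shift [ 0.03 -0.21  1.31] rot [-0.002 -0.001  0.   ] tcp [0.625 0.119 0.161]
load0.12 shift [ 0.03 -0.21  1.31] rot [ 1.000e-03 -3.000e-03 -3.141e+00] tcp [0.625 0.119 0.161]
load0.031 shift [ 0.03 -0.2   3.09] rot [-0.002 -0.001  0.   ] tcp [0.64  0.123 0.074]
load0.031 shift [ 0.03 -0.2   3.09] rot [ 1.000e-03 -3.000e-03 -3.141e+00] tcp [0.64  0.123 0.074]
chute refit [0.4247 0.072  0.0447 0.2281 0.0955]
wrist [0.4286 0.0722 0.045  0.2366 0.1   ] 0.0006090416498354865 7836
```

Request:
move_arm --pt "-1 0.03 -0.2 0.6 0 0 -0.008" --pt "-1 0.03 -0.2 1.2 0 0 -0.008" --pt "-1 0.03 -0.2 1.8 0 0 -0.008" --pt "-1 0.03 -0.2 2.3 0 0 -0.008" --pt "-1 0.03 -0.2 2.7 0 0 -0.008" --pt "-1 0.03 -0.2 2.95 0 0 -0.008" --pt "-1 0.03 -0.2 3.1 0 0 -0.008" --pt "-1 0.03 -0.2 3.1 0 0 -0.008" --pt "-1 0.03 -0.2 3.1 0 0 -0.008"

```text
time_s: 19.6
ee_pos: [0.6408, 0.1237, 0.0747]
eef_rot: [2.967, 0.001, 1.802]
force: [-0.7, 0.5, -1.3]
grip_width: 0.0512
grip_force: 20.0
```

```bash
python3 place.py; python3 wr.py coupling_center .11 w8
```

```text
19.6 [ 0.127  0.525  1.482  0.021  0.962 -0.115] [0.641 0.124 0.075] [2.967e+00 1.000e-03 1.802e+00] 0.051167513233431036 19.99772697687149
grasp in chute [0.223 0.001 0.032 1.   ]
load0.12 shift [-0.02 -0.02 -1.76] rot [-0.    -0.001  0.009] tcp [0.625 0.119 0.161]
load0.12 shift [-0.02 -0.02 -1.76] rot [ 2.000e-03 -0.000e+00 -3.133e+00] tcp [0.625 0.119 0.161]
load0.031 shift [-0.02 -0.02  0.02] rot [-0.    -0.001  0.009] tcp [0.64  0.123 0.074]
load0.031 shift [-0.02 -0.02  0.02] rot [ 2.000e-03 -0.000e+00 -3.133e+00] tcp [0.64  0.123 0.074]
chute refit [0.4251 0.0719 0.0447 0.229  0.0953]
wrist [0.4348 0.0734 0.046  0.2319 0.0699] 0.0005096449078446793 16032
0.76 [319. 282.] [0.6345 0.1212 0.2304 0.113 ] 0.0003 [-0.051  0.055] [21. 21. 23.]
grip shift [-0.02 -0.4   1.53] rot [0.174 0.001 0.001] tcp [ 0.634  0.121 -0.004]
grip shift [-0.02 -0.4   1.53] rot [-1.000e-03  2.730e-01 -3.129e+00] tcp [ 0.634  0.121 -0.004]
0.24 [186. 201.] [ 0.5644  0.1481 -0.7921  0.0906] 0.0203 [-0.118  0.115] [217. 184. 139.]
grip shift [ 0.82 -1.63  1.31] rot [ 0.159 -0.089  1.021] tcp [ 0.564  0.148 -0.004]
grip shift [ 0.82 -1.63  1.31] rot [ 0.103  0.185 -2.112] tcp [ 0.564  0.148 -0.004]
```

View pics/w8.png

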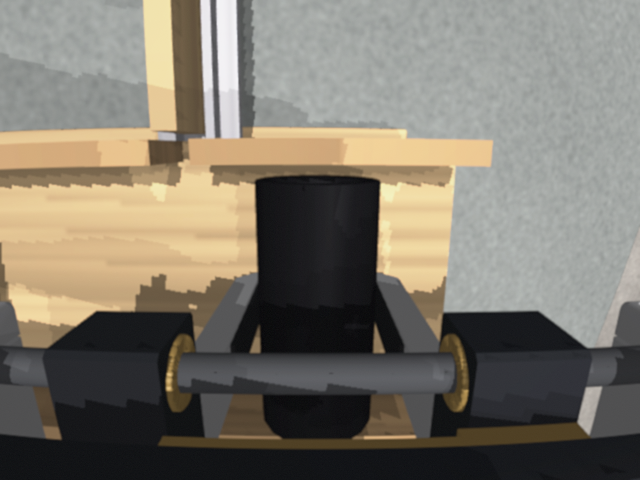

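The coupling lies square across the channel, about 4 mm above the floor, and the gate blade is clear of the channel on the left. Lowering and releasing.

Request:
move_arm --pt "-1 0 0 0.08 0 0 0" --pt "-1 0 0 0.08 0 0 0" --pt "1 0 0 0.06 0 0 0" --pt "1 0 0 0.06 0 0 0" --pt "1 0 0 0.04 0 0 0" --pt "1 0 0 0.04 0 0 0" --pt "1 0 0 0.04 0 0 0" --pt "1 0 0 0.04 0 0 0" --pt "1 0 0 -0.8 0 0 0" --pt "1 0 0 -1.6 0 0 0" --pt "1 0 0 -2.4 0 0 0" --pt "1 0 0 -3 0 0 0"

```text
time_s: 21.1
ee_pos: [0.6152, 0.1179, 0.2245]
eef_rot: [2.966, 0.001, 1.802]
force: [-0.8, -0.2, 0.4]
grip_width: 0.0935
grip_force: 0.0
```

```bash
python3 chk.py side 4; python3 pick.py
```

```text
old_coupling_center 0.81 [315. 290.] chute-frame [0.025 0.005 0.046] [[0.001, -0.053, 0.005], [0.049, 0.05, 0.052]]
coupling_center 0.83 [283. 276.] chute-frame [0.114 0.006 0.046] [[0.093, -0.051, 0.005], [0.139, 0.054, 0.052]]
coupling_center 0.73 [299. 231.] chute-frame [ 0.143 -0.211 -0.029] [[0.097, -0.25, -0.061], [0.193, -0.18, -0.015]]
cap_center 0.93 [423. 232.] chute-frame [-0.216 -0.339  0.037] [[-0.237, -0.397, -0.001], [-0.191, -0.32, 0.048]]
cap_center 0.56 [379. 215.] chute-frame [-0.071 -0.351  0.022] [[-0.096, -0.396, -0.018], [-0.046, -0.324, 0.032]]
gate_grip 0.82 [241. 318.] chute-frame [0.162 0.186 0.044] [[0.152, 0.081, 0.005], [0.174, 0.204, 0.098]]
21.35 [ 0.122  0.337  1.398  0.019  1.236 -0.114] [0.615 0.118 0.22 ]
long above shift [-7.61 -2.18  1.7 ] rot [ 0.169 -0.039  0.461] tcp [ 0.612 -0.274  0.118]
long above shift [-7.61 -2.18  1.7 ] rot [ 0.054  0.23  -2.671] tcp [ 0.612 -0.274  0.118]
long grip shift [-7.61 -2.59  4.11] rot [ 0.169 -0.039  0.461] tcp [ 0.612 -0.274 -0.004]
long grip shift [-7.61 -2.59  4.11] rot [ 0.054  0.23  -2.671] tcp [ 0.612 -0.274 -0.004]
cap above shift [-7.27 -5.66  1.1 ] rot [ 0.172  0.009 -0.099] tcp [ 0.436 -0.298  0.118]
cap above shift [-7.27 -5.66  1.1 ] rot [ 0.013 -0.261  3.032] tcp [ 0.436 -0.298  0.118]
cap grip shift [-7.26 -6.07  3.5 ] rot [ 0.172  0.009 -0.099] tcp [ 0.436 -0.298 -0.004]
cap grip shift [-7.26 -6.07  3.5 ] rot [ 0.013 -0.261  3.032] tcp [ 0.436 -0.298 -0.004]
```

Request:
move_arm --pt "1 -4 -1 -0.5 0 0 0" --pt "1 -4 -1 -0.5 0 0 0" --pt "1 -4 -1 -0.5 0 0 0" --pt "1 -7.3 -5.7 0.4 0.17 0.01 -0.1" --pt "1 -7.3 -5.7 0.4 0.17 0.01 -0.1" --pt "1 -7.3 -5.7 0.4 0.17 0.01 -0.1" --pt "1 -7.3 -5.7 0.4 0.17 0.01 -0.1" --pt "1 -7.3 -5.7 0.4 0.17 0.01 -0.1" --pt "1 -7.3 -5.7 0.4 0.17 0.01 -0.1" --pt "1 -7.3 -5.7 0.4 0.17 0.01 -0.1" --pt "1 -7.3 -5.7 0.4 0.17 0.01 -0.1" --pt "1 -7.3 -5.7 0.4 0.17 0.01 -0.1"

```text
time_s: 22.55
ee_pos: [0.4284, -0.3009, 0.1517]
eef_rot: [3.14, -0.003, 1.901]
force: [-0.1, -0.5, 0.7]
grip_width: 0.094
grip_force: 0.0
```

Request:
move_arm --pt "1 0 0 0 0 0 0" --pt "1 0 0 0 0 0 0"

```text
time_s: 22.75
ee_pos: [0.4296, -0.3001, 0.1528]
eef_rot: [3.139, -0.001, 1.904]
force: [0.0, -0.5, -0.3]
grip_width: 0.0938
grip_force: 0.0
```

```bash
python3 chk.py top 5; python3 pick.py | tail -4; python3 wr.py cap_center .08 w9
```

```text
old_coupling_center 0.71 [271. 267.] chute-frame [ 0.028 -0.005  0.047] [[0.003, -0.057, 0.028], [0.051, 0.046, 0.056]]
coupling_center 0.82 [336. 206.] chute-frame [ 0.153 -0.222 -0.025] [[0.104, -0.262, -0.054], [0.2, -0.185, -0.012]]
coupling_center 0.78 [267. 250.] chute-frame [ 0.08  -0.001  0.048] [[0.055, -0.051, 0.03], [0.103, 0.051, 0.055]]
cap_center 0.47 [390. 266.] chute-frame [-0.056 -0.338  0.023] [[-0.081, -0.37, -0.022], [-0.045, -0.323, 0.037]]
gate_grip 0.49 [203. 232.] chute-frame [0.165 0.163 0.046] [[0.155, 0.081, -0.001], [0.175, 0.2, 0.102]]
gate_grip 0.21 [455. 244.] chute-frame [-0.031 -0.554 -0.003] [[-0.099, -0.588, -0.038], [0.006, -0.478, 0.02]]
cap above shift [0.01 0.15 0.7 ] rot [ 0.003 -0.001  0.002] tcp [ 0.436 -0.298  0.118]
cap above shift [0.01 0.15 0.7 ] rot [ 1.000e-03  5.000e-03 -3.139e+00] tcp [ 0.436 -0.298  0.118]
cap grip shift [0.01 0.14 3.14] rot [ 0.003 -0.001  0.002] tcp [ 0.436 -0.298 -0.004]
cap grip shift [0.01 0.14 3.14] rot [ 1.000e-03  5.000e-03 -3.139e+00] tcp [ 0.436 -0.298 -0.004]
0.93 [154. 211.] [ 0.2899 -0.3304 -0.1728  0.025 ] 0.0004 [-0.039  0.04 ] [151. 128.  50.]
grip shift [ 0.34 -2.84  3.13] rot [ 0.003 -0.001  0.505] tcp [ 0.29  -0.33  -0.004]
grip shift [ 0.34 -2.84  3.13] rot [ 2.000e-03  4.000e-03 -2.637e+00] tcp [ 0.29  -0.33  -0.004]
0.73 [327. 231.] [ 0.4373 -0.2982 -2.8093  0.0371] 0.0004 [-0.04   0.038] [15. 15. 17.]
grip shift [-0.01  0.16  3.14] rot [-1.000e-03 -5.000e-03  3.141e+00] tcp [ 0.437 -0.298 -0.004]
grip shift [-0.01  0.16  3.14] rot [ 0.003 -0.001 -0.   ] tcp [ 0.437 -0.298 -0.004]
```

View pics/w9.png

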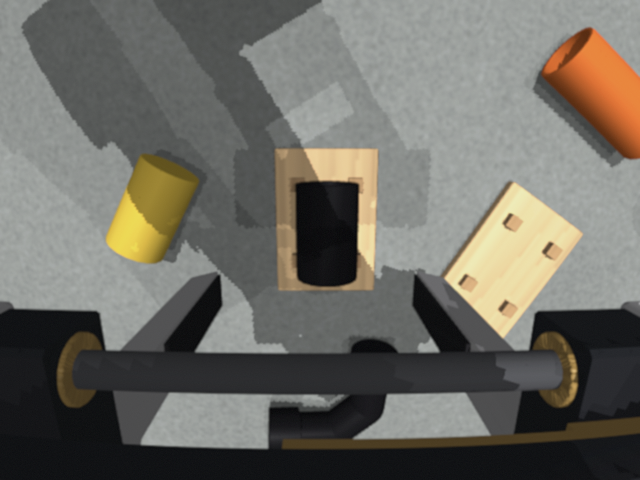

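The black cap on its saddle at (327,231) is the target, and the yellow one at (154,211) stays put. The long coupling rests at 0.08, second in the row.

Request:
move_arm --pt "1 0 0.16 0.8 0 0 0" --pt "1 0 0.16 1.6 0 0 0" --pt "1 0 0.16 2.3 0 0 0" --pt "1 0 0.16 2.8 0 0 0" --pt "1 0 0.16 3.1 0 0 0" --pt "1 0 0.16 3.1 0 0 0" --pt "-1 0 0.16 3.1 0 0 0" --pt "-1 0 0.16 3.1 0 0 0" --pt "-1 0 0.16 3.1 0 0 0" --pt "-1 0 0.16 3.1 0 0 0" --pt "-1 0 0.16 3.1 0 0 0" --pt "-1 0 0.16 3.1 0 0 0"

```text
time_s: 24.3
ee_pos: [0.437, -0.2982, -0.0019]
eef_rot: [3.138, -0.0, 1.902]
force: [-0.1, 0.3, 1.3]
grip_width: 0.0514
grip_force: 20.0
```

Request:
move_arm --pt "-1 0 0 0 0 0 0" --pt "-1 0 0 0 0 0 0" --pt "-1 0 0 0 0 0 0"

```text
time_s: 24.6
ee_pos: [0.437, -0.2982, -0.0019]
eef_rot: [3.138, -0.0, 1.902]
force: [-0.2, 0.5, 3.7]
grip_width: 0.0517
grip_force: 20.0
```

Request:
move_arm --pt "-1 0 0 -0.8 0 0 0" --pt "-1 0 0 -1.6 0 0 0" --pt "-1 0 0 -2.4 0 0 0" --pt "-1 0 0 -3.2 0 0 0" --pt "-1 0 0 -4 0 0 0" --pt "-1 0 0 -4.8 0 0 0" --pt "-1 0 0 -4.8 0 0 0" --pt "-1 0 0 -4.8 0 0 0"

```text
time_s: 25.4
ee_pos: [0.4362, -0.2985, 0.2377]
eef_rot: [3.138, -0.0, 1.902]
force: [-0.0, 0.0, -2.1]
grip_width: 0.0519
grip_force: 20.0
```

```bash
sed -i 's/.425,.074,.046,.222\]/.425,.0735,.045,.229]/' go.py; python3 place.py
```

```text
25.4 [-0.671  0.214  1.504  0.003  1.422 -1.003] [ 0.436 -0.298  0.238] [ 3.138 -0.     1.902] 0.05186598276347491 19.99983251094818
grasp in chute [-0.032 -0.365  0.244  1.   ]
load0.12 shift [6.69 6.29 1.57] rot [-0.171 -0.01   0.102] tcp [0.625 0.12  0.16 ]
load0.12 shift [6.69 6.29 1.57] rot [ 0.015 -0.26  -3.028] tcp [0.625 0.12  0.16 ]
load0.031 shift [6.66 6.59 3.32] rot [-0.171 -0.01   0.102] tcp [0.64  0.124 0.073]
load0.031 shift [6.66 6.59 3.32] rot [ 0.015 -0.26  -3.028] tcp [0.64  0.124 0.073]
chute refit [0.4247 0.0719 0.0447 0.2286 0.0954]
wrist [ 0.1901 -0.4403  0.053   0.3303  0.0939] 0.15661542246215865 3765
```

Request:
move_arm --pt "-1 6.7 6.3 0.1 -0.17 -0.01 0.1" --pt "-1 6.7 6.3 0.1 -0.17 -0.01 0.1" --pt "-1 6.7 6.3 0.1 -0.17 -0.01 0.1" --pt "-1 6.7 6.3 0.1 -0.17 -0.01 0.1" --pt "-1 6.7 6.3 0.1 -0.17 -0.01 0.1" --pt "-1 6.7 6.3 0.1 -0.17 -0.01 0.1" --pt "-1 6.7 6.3 0.1 -0.17 -0.01 0.1" --pt "-1 6.7 6.3 0.1 -0.17 -0.01 0.1" --pt "-1 6.7 6.3 0.1 -0.17 -0.01 0.1" --pt "-1 6.7 6.3 0.1 -0.17 -0.01 0.1" --pt "-1 6.7 6.3 0.1 -0.17 -0.01 0.1" --pt "-1 6.7 6.3 0.1 -0.17 -0.01 0.1"

```text
time_s: 26.8
ee_pos: [0.6247, 0.1199, 0.2334]
eef_rot: [2.97, 0.001, 1.802]
force: [0.4, -0.2, -0.4]
grip_width: 0.0514
grip_force: 20.0
```

Request:
move_arm --pt "-1 0 0 0 0 0 0" --pt "-1 0 0 0 0 0 0"

```text
time_s: 27.0
ee_pos: [0.625, 0.1195, 0.2344]
eef_rot: [2.968, 0.001, 1.8]
force: [-0.6, -0.1, -0.5]
grip_width: 0.0513
grip_force: 20.0
```

```bash
python3 place.py
```

```text
27.0 [ 0.123  0.352  1.346  0.019  1.271 -0.11 ] [0.625 0.12  0.234] [2.968e+00 1.000e-03 1.800e+00] 0.05134384988841559 19.999786019325256
grasp in chute [ 0.235 -0.001  0.193  1.   ]
load0.12 shift [ 0.01 -0.26  1.46] rot [-0.001  0.     0.001] tcp [0.625 0.12  0.16 ]
load0.12 shift [ 0.01 -0.26  1.46] rot [-1.000e-03 -2.000e-03 -3.141e+00] tcp [0.625 0.12  0.16 ]
load0.031 shift [ 0.01 -0.26  3.24] rot [-0.001  0.     0.001] tcp [0.64  0.124 0.073]
load0.031 shift [ 0.01 -0.26  3.24] rot [-1.000e-03 -2.000e-03 -3.141e+00] tcp [0.64  0.124 0.073]
chute refit [0.4246 0.0721 0.0448 0.227  0.0954]
wrist [0.4284 0.0723 0.0449 0.2349 0.1   ] 0.0006459570469918713 6869
```

Request:
move_arm --pt "-1 0 -0.26 0.7 0 0 0" --pt "-1 0 -0.26 1.4 0 0 0" --pt "-1 0 -0.26 2 0 0 0" --pt "-1 0 -0.26 2.5 0 0 0" --pt "-1 0 -0.26 2.9 0 0 0" --pt "-1 0 -0.26 3.15 0 0 0" --pt "-1 0 -0.26 3.28 0 0 0" --pt "-1 0 -0.26 3.28 0 0 0" --pt "-1 0 -0.26 3.28 0 0 0"

```text
time_s: 28.1
ee_pos: [0.6405, 0.1243, 0.0712]
eef_rot: [2.967, 0.001, 1.802]
force: [-0.7, 0.0, -1.9]
grip_width: 0.052
grip_force: 20.0
```

```bash
python3 place.py|head -2; python3 wr.py cap_center .08 w10|head -1
```

```text
28.1 [ 0.128  0.529  1.485  0.021  0.955 -0.114] [0.641 0.124 0.071] [2.967e+00 1.000e-03 1.802e+00] 0.05195146186374093 19.99979853630066
grasp in chute [0.223 0.001 0.029 1.   ]
0.96 [315. 286.] [0.634  0.1223 0.2419 0.1098] 0.0004 [-0.038  0.04 ] [19. 19. 21.]
```

The cap is square in the channel and about 1 mm above the floor. Releasing.

Request:
move_arm --pt "1 0 0 0 0 0 0" --pt "1 0 0 0 0 0 0" --pt "1 0 0 0 0 0 0" --pt "1 0 0 0 0 0 0" --pt "1 0 0 0 0 0 0" --pt "1 0 0 0 0 0 0" --pt "1 0 0 -0.8 0 0 0" --pt "1 0 0 -1.6 0 0 0" --pt "1 0 0 -2.4 0 0 0" --pt "1 0 0 -3 0 0 0" --pt "1 0 0 -3 0 0 0"

```text
time_s: 29.5
ee_pos: [0.6161, 0.1185, 0.2232]
eef_rot: [2.961, 0.001, 1.802]
force: [1.0, -0.7, -0.0]
grip_width: 0.0938
grip_force: 0.0
```

Request:
move_arm --pt "1 -4 0 -0.5 0 0 0" --pt "1 -4 0 -0.5 0 0 0" --pt "1 -4 0 -0.5 0 0 0" --pt "1 -4 0 -0.5 0 0 0" --pt "1 -4 0 -0.5 0 0 0" --pt "1 -4 0 -0.5 0 0 0" --pt "1 -4 0 -0.5 0 0 0" --pt "1 -4 0 -0.5 0 0 0" --pt "1 -4 0 -0.5 0 0 0" --pt "1 -4 0 -0.5 0 0 0" --pt "1 -4 0 -0.5 0 0 0" --pt "1 -4 0 -0.5 0 0 0"

```text
time_s: 30.7
ee_pos: [0.6566, -0.0771, 0.2428]
eef_rot: [2.968, 0.0, 1.802]
force: [-0.4, -0.3, -0.4]
grip_width: 0.0937
grip_force: 0.0
```

```bash
python3 chk.py side 6; python3 chk.py top 6
```

```text
old_coupling_center 0.62 [256. 279.] chute-frame [0.174 0.036 0.009] [[-0.003, -0.071, -0.01], [0.284, 0.201, 0.072]]
old_coupling_center 0.57 [315. 291.] chute-frame [0.026 0.006 0.047] [[0.003, -0.053, 0.006], [0.05, 0.05, 0.053]]
old_coupling_center 0.46 [277. 278.] chute-frame [0.128 0.013 0.046] [[0.106, -0.034, 0.005], [0.151, 0.04, 0.054]]
coupling_center 0.66 [295. 234.] chute-frame [ 0.147 -0.214 -0.029] [[0.098, -0.258, -0.062], [0.2, -0.18, -0.014]]
coupling_center 0.56 [298. 283.] chute-frame [0.076 0.007 0.047] [[0.054, -0.05, 0.008], [0.101, 0.054, 0.053]]
cap_center 0.88 [278. 276.] chute-frame [0.128 0.013 0.046] [[0.106, -0.034, 0.005], [0.152, 0.04, 0.054]]
gate_grip 0.94 [240. 320.] chute-frame [0.162 0.185 0.045] [[0.154, 0.083, 0.004], [0.175, 0.204, 0.099]]
old_coupling_center 0.82 [268. 268.] chute-frame [0.032 0.006 0.049] [[0.003, -0.043, 0.032], [0.052, 0.048, 0.057]]
old_coupling_center 0.15 [200. 236.] chute-frame [0.166 0.163 0.048] [[0.158, 0.078, 0.009], [0.176, 0.198, 0.102]]
coupling_center 0.91 [266. 251.] chute-frame [0.081 0.    0.049] [[0.056, -0.051, 0.033], [0.103, 0.052, 0.057]]
cap_center 0.62 [416. 320.] chute-frame [-0.215 -0.36   0.042] [[-0.246, -0.397, 0.02], [-0.189, -0.325, 0.051]]
cap_center 0.56 [261. 232.] chute-frame [0.132 0.    0.049] [[0.107, -0.038, 0.031], [0.155, 0.038, 0.057]]
gate_grip 0.56 [201. 235.] chute-frame [0.166 0.166 0.048] [[0.155, 0.078, 0.034], [0.174, 0.198, 0.102]]
```

View pics/top_6.png

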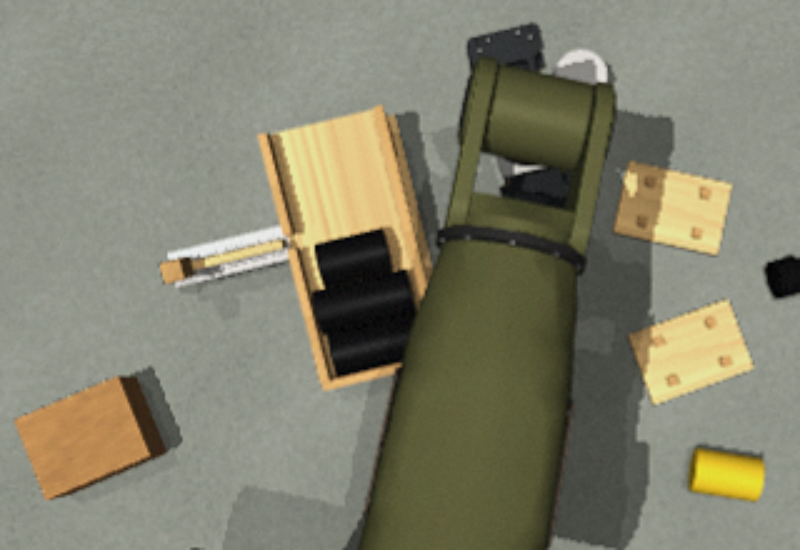

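The crop shows the old coupling at (370,350), the long coupling at (363,303) and the cap at (353,258), in that order and square across the chute. The gate is fully withdrawn, and the arm is clear of the chute and everything on the table.

```bash
python3 -c "
from station import ctrl
print(ctrl.hand_in())"
```

```text
the job is handed in; nothing more can be done
None
```

I opened the gate fully and loaded the chute in the order old coupling, long coupling, cap, with centres about 28, 79 and 130 mm from the front stop; the job was handed in at about 31 s, and no verdict came back.

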